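# Prise open an instrument housing's cover with the case opener

## Task

Take the jar off the cover of the instrument housing and stand it upright on a free spot of the worktop. Then push the blade of the case opener into the notch under the cover's front edge, prise the cover up and swing it with the opener until it stands upright or further back, never touching the cover with the gripper. Finally lay the opener down on the worktop clear of the housing; leave the screwdriver and the spray can and wire spool beside the housing where they are, and do not tip the jar.

Things in the scene. Friction and masses are not known exactly. Their poses are not given: they have to be found in the camera images.
- housing: Fixed grey metal housing, 110 mm deep (its x) x 150 wide (its y) x 85 high with its flat cover shut; a 15 mm wide, 4 mm high foot on each side. Origin: centre of its underside; x points from the front (towards the robot) to the back. Walls 5 mm, rim 80 mm up; parts up to 35 mm high inside. The 5 mm thick aluminium cover rests on the rim, flush with the walls all round.
- notch (a point): Middle of the mouth of the notch in the housing's front face: a cut-out of the 5 mm front wall, 60 mm wide and 9 mm high, right below the cover (sill at 71 mm above the worktop, underside of the cover at 80 mm). The point lies on the outer face, 75.5 mm up. Axes as the housing: x goes straight in.
- hinge (a point): Middle of the hinge line, on the housing's back top edge, 80 mm up, level with the underside of the shut cover. The hinge line runs along the housing's y; the cover reaches 110 mm from it to the front edge.
- cover_edge (a point): Middle of the cover's front lower edge (away from the hinge); moves with the cover.
- cover (a joint): Angle of the cover: 0 shut, 1.57 upright, stop at 1.75, opening upward and back. A stiff friction hinge (about 0.28 N m, some 2.5 N at the front edge) holds it where it is left; the cover weighs 0.12 kg.
- opener: Loose case opener, 175 mm, 110 g. Black ribbed handle 18 mm wide x 24 high, then a flat steel blade 75 long, 16 wide, 3 thick, its last 15 mm 14 wide and 2 thick. Origin: centre of the handle's underside; x points to the blade's end, z up as it lies. The handle covers x = -50 to +54 mm (with a 20 mm wide collar from 44 mm); the blade's mid-plane is 8 mm above the underside.
- opener_tip (a point): Middle of the blade's free end, 125 mm ahead of the opener's origin, 8 mm above the handle's underside.
- jar: Round plastic jar with a white lid, 36 mm in diameter, 89 mm high, about 0.08 to 0.17 kg, standing loose on the cover at the start. Origin: centre of its underside; z is its axis.
- screwdriver: Bystander: screwdriver with amber handle, round shaft, 170 mm long (along its y, the handle towards +y), 24 mm wide, lying on the worktop. Origin: middle of its length, underside. Its place may be swapped with the opener's.
- spray_can: Bystander: tall spray can, 46 mm in diameter, 175 mm high, standing near a front corner of the housing. Origin: centre of its underside.
- stereo_corner (a point): Foot of the nearest vertical edge of the tall black stereo (about 0.5 m high, fixed), which stands behind and to the right of the housing; from there its face runs on, to 0.10 m farther in x and 0.17 m farther in y. Keep the hand clear of it.
- spool: Bystander: metal wire spool about 60 mm across with a loose wire end, 27 mm high, lying flat near the other front corner of the housing. Origin: on its underside; the spool lies within 45 mm of it.
Things that resemble listed ones, but are neither listed nor needed, are in the scene too. What is shaped like the jar but pink is not meant. There is more than one size of the opener; the job needs the larger.

How it is judged (in metres and radians):
On the way, in this order (a step that is already met when the one before it is completed fails the run):
1. the jar stands upright on the worktop beside the still shut cover, let go (height (world z) of jar below 0.01 m and angle between jar's own z axis and vertical below 0.15 rad and horizontal distance between jar and housing above 0.07 m and linear speed of jar below 0.03 m/s and value of joint cover below 0.05 rad and contact force between the fingers and jar below 0.1 N), for 0.2 s.
2. the opener's blade, bearing on the cover, has prised it up by about 5 degrees (value of joint cover above 0.08 rad and contact force between opener and cover above 0.5 N), for 0.05 s.
3. the cover is swung up to upright with the opener (value of joint cover above 1.3 rad and contact force between opener and cover above 0.3 N).
At the end, for the whole second after the job is handed in: The cover stands open at rest, upright within 15 degrees or further back (over 1.3 rad); the jar stands upright on the worktop, its centre more than 70 mm from the housing's; the opener lies flat and still on the worktop, its handle's middle more than 100 mm from the housing's centre (value of joint cover above 1.3 rad and velocity of joint cover below 0.05 rad/s and height (world z) of jar below 0.01 m and angle between jar's own z axis and vertical below 0.15 rad and horizontal distance between jar and housing above 0.07 m and linear speed of each of jar, opener below 0.03 m/s and height (world z) of opener below 0.03 m and angle between opener's own x axis and vertical between 1.4 and 1.74 rad and horizontal distance between opener and housing above 0.1 m); the robot touches nothing.
It fails at once if the screwdriver, the spray can or the wire spool is moved more than 30 mm from where it was (distance of any of screwdriver, spray_can, spool from where it was at the start of the episode above 0.03 m).
It fails at once if the spray can is knocked over (angle between spray_can's own z axis and vertical above 0.5 rad).
It fails at once if the jar is tipped by more than about 35 degrees (angle between jar's own z axis and vertical above 0.6 rad).
It fails at once if the gripper or arm itself pushes on the cover (over 2 N) (contact force between any of the fingers, the arm and cover above 2 N).
It also fails if it takes over 72 s, if anything falls off the work surface, if the arm or the gripper's body presses on something with over 40 N, if the wrist force passes 120 N, or if a joint passes its speed limit or range.

## Robot

A 6-joint arm with a two-finger parallel gripper is mounted at the origin on the work surface; the furniture and walls round the work are solid. World frame = base frame: x ahead of the robot, y to its left, z up, the work surface at z = 0. Lengths are in mm, angles in rad, forces in N, time in s.
With the tool pointing down it reaches from about 275 to 750 mm from the base axis. Payload 10.2 kg.
Tool frame: the origin (TCP) lies at the very end of the fingers, on their centre line; the grasp point (between the pads) lies 19 mm behind it; z points along the fingers, y is the line along which they close (so a half turn about z gives the same grasp; the last joint's range is limited). The gripper opens to 85 mm and grips with 20 to 120 N. Pads are 22 mm wide; open, the fingers measure 114 mm over their backs; the gripper's body (76 mm by 85 mm) begins 54 mm behind the grasp point. The pads swing forward as they close: fully open they stand 13 mm farther back than shut.
Start: joints at [-1.442, 0.313, 1.498, -0, 1.331, -0.223], TCP at [180.896, -492.857, 231.294] pointing down, gripper open.
Joint ranges: [-2.94, 2.94], [-0.97, 2.17], [0.19, 2.56], [-1.23, 4.37], [0.02, 3.11], [-2.88, 2.88]. Speed limits (rad/s): [2.39, 2.39, 3.01, 3.14, 3.14, 3.14].

## Interface

Orientations are given as a unit quaternion [w, x, y, z].
In Python, from rig import * gives the robot as it stands. The module is installed in compiled form; this text tells all that it offers.
- The arm moves only by the shell command python3 -m crank 'ROWS' [FORCE]. ROWS is JSON, a list that holds one entry, the list of rows, each a list of 7 numbers: the shift along the tool's x, y, z in units of 25 mm (1.0 is 25 mm), then the turn, a rotation vector about the tool's x, y, z in units of 8 degrees (1.0 is 8 degrees), then the finger opening in mm, from 0 to 85.4. A call has exactly 8 rows; each row shifts and turns the commanded pose from where the row before left it, along the tool's axes as they then stand; what a row does not reach is not made up. A row lasts 1/10 s, in which the tool goes at most 50 mm and 8.59 degrees, less where a joint would pass 70% of its speed; a pose out of reach is approached as far as the arm can. A call is refused whole if a number of a shift passes 1 or a number of a turn 1, either way. A call with a gripper value outside its range is refused whole. The fingers move at their own pace and stop on an object; FORCE is the grip in N (left out, the last holds). Time passes only in rows, so rows that do not move let the fingers close, or fill a call up. It gives the time, the measured TCP pose, the force, the opening and the grip force at its end, in the units of the state.
- sense(): the state, without advancing time (a new reading comes with each control period).
- capture(name): name is "scene" or "top" or "wrist"; returns the picture (400x640x3 uint8, blue, green, red); there is no depth.
- camera_model(name): a dict with "fx", "fy", "cx", "cy" (pixels), "k1" (the pictures are not rectified: a ray, as slopes to the right and down, at radius r is drawn at 1 + k1 r^2 times it, then the intrinsics apply), "world_from_camera" (4x4, takes a point from camera to world coordinates); the wrist camera has in their place "T_tool_cam" (4x4, takes a point from camera to tool coordinates, whose origin is the TCP and whose axes are the flange's). Camera axes: x right, y up, looking along -z (the intrinsics and any distortion apply to the point x, -y, -z); pixel columns grow to the right and rows downward; lengths in mm; the calibration is good to about 2 mm. A picture is of the moment at which its call begins: read the wrist's pose just before it. camera_model takes no time and is no camera call.
- finish_job(): hands the job in; it is judged then, once.
The state is a dict: "time_s": time; "joints": joint angles; "dq": joint speeds; "tau": joint torques, N m; "eef_pos": TCP position; "ee_rot": TCP orientation; "force": force on the tool from outside, world axes, zero at the start; "wrist_torque": the same for the moment, N m; "grip_width": opening from 0.0 (shut) to 1.0 (fully open); "grip_force": force on a finger pad.
Only numpy, scipy, OpenCV 4.12 (cv2) and the standard library are available. Lean on these libraries where they do the work, as an engineer would, in place of code of your own. Each camera call takes 0.05 s, during which the arm holds its last target. There are 200 camera calls.

## Working session

There is one attempt and no reset: what is moved stays moved. The work goes in short steps, Python scripts to look and compute and a shell command to move; the robot and the scene stay as the last step left them, time stands still between calls to the robot, and variables do not carry over. Pictures are saved under pics/ and viewed, at most 11 in all, crops included, and the job is handed in when it is done.

```bash
mkdir -p pics
cat > h.py <<'E'
from rig import *
import numpy as np, cv2
from scipy.spatial.transform import Rotation as R
def cam(name):
    m=camera_model(name)
    if 'world_from_camera' in m: T=np.array(m['world_from_camera'])
    else:
        s=sense(); q=s['ee_rot']; W=np.eye(4); W[:3,:3]=R.from_quat([q[1],q[2],q[3],q[0]]).as_matrix(); W[:3,3]=s['eef_pos']
        T=W@np.array(m['T_tool_cam'])
    return m,T
def ray(c,u,v):
    m,T=c
    K=np.array([[m['fx'],0,m['cx']],[0,m['fy'],m['cy']],[0,0,1]])
    p=cv2.undistortPoints(np.array([[[u,v]]],float),K,np.array([m['k1'],0,0,0.]))[0,0]
    return T[:3,3],T[:3,:3]@np.array([p[0],-p[1],-1])
def onz(c,u,v,z):
    o,d=ray(c,u,v); return o+d*(z-o[2])/d[2]
def cross(a,b):
    (o,d),(p,e)=a,b
    A=np.stack([d,-e],1); t=np.linalg.lstsq(A,p-o,rcond=None)[0]
    return (o+d*t[0]+p+e*t[1])/2, np.linalg.norm(o+d*t[0]-p-e*t[1])
def proj(c,P):
    m,T=c; q=np.linalg.inv(T)@np.append(P,1); x,y=q[0]/-q[2],-q[1]/-q[2]; k=1+m['k1']*(x*x+y*y)
    return m['fx']*x*k+m['cx'],m['fy']*y*k+m['cy']
def plan(P,Rm,s=None):
    "shift in tool units, turn in tool units, from measured pose"
    s=s or sense(); q=s['ee_rot']; M=R.from_quat([q[1],q[2],q[3],q[0]])
    d=M.inv().apply(np.array(P)-s['eef_pos'])/25
    r=(M.inv()*R.from_matrix(Rm)).as_rotvec(degrees=True)/8
    return d.round(2),r.round(2)
E
python3 - <<'E'
from h import *
np.set_printoptions(precision=3,suppress=True)
for n in ('scene','top'):
    im=capture(n); cv2.imwrite(f'pics/{n}0.png',im); m,T=cam(n); print(n,m['fx'],m['k1'],T)
print(camera_model('wrist')); print(sense())
E
```

```text
scene 386.813287078916 0.029418460281506822 [[ -0.48    0.625  -0.615 -69.479]
 [ -0.877  -0.351   0.328 445.29 ]
 [ -0.01    0.697   0.717 840.5  ]
 [  0.      0.      0.      1.   ]]
top 366.65278968001553 0.015134382022148299 [[   0.024    0.988   -0.152  429.66 ]
 [  -1.       0.021   -0.024   77.275]
 [  -0.02     0.152    0.988 1154.755]
 [   0.       0.       0.       1.   ]]
{'fx': 353.5187850924172, 'fy': 353.5187850924172, 'cx': 314.1579712708489, 'cy': 206.0202985320511, 'k1': -0.010516810051041516, 'T_tool_cam': array([[   0.   ,    0.964,    0.267,   68.341],
       [   1.   ,   -0.   ,    0.   ,   -1.222],
       [   0.   ,    0.267,   -0.964, -143.082],
       [   0.   ,    0.   ,    0.   ,    1.   ]])}
{'time_s': 0.1, 'joints': array([-1.442,  0.313,  1.498, -0.   ,  1.331, -0.223]), 'dq': array([-0.001, -0.002, -0.002,  0.001, -0.   ,  0.   ]), 'tau': array([  0.002, -41.29 , -26.014,  -0.   ,   0.003,  -0.   ]), 'eef_pos': array([ 180.847, -492.633,  230.783]), 'ee_rot': array([-0.001,  0.985,  0.175,  0.   ]), 'force': array([ 0.266, -0.172,  0.71 ]), 'wrist_torque': array([ 0.07 , -0.019, -0.037]), 'grip_force': 0.0, 'grip_width': 0.999739058071824}
```

View pics/scene0.png

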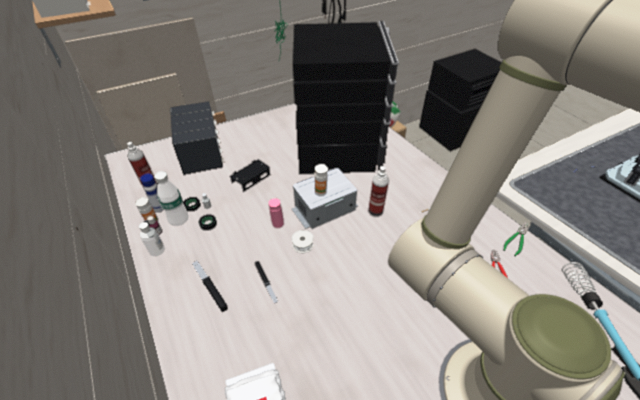

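View pics/top0.png

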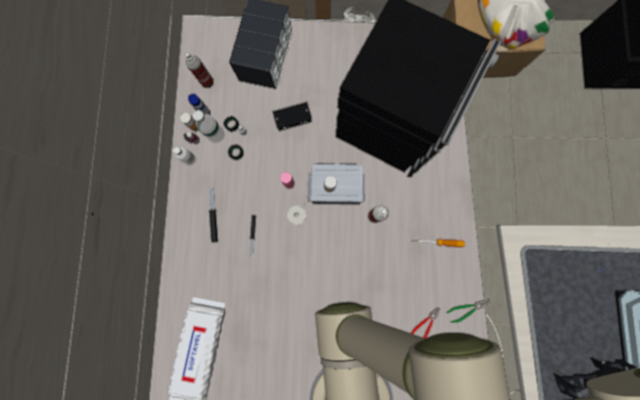

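Candidates:
- **Jar:** the white-lidded jar is at top (330,184) and scene (320,180). The pink one at (287,180) is the decoy, and there are bottles at (205,125).
- **Opener:** the large one is at top (213,215) and scene (210,285). The small one is at (252,235), and the screwdriver is at (440,242).

I choose the white-lid jar and the larger opener, and check both in a close crop.

Run:
```python
from h import *
t=cv2.imread('pics/top0.png'); s=cv2.imread('pics/scene0.png')
a=cv2.resize(t[150:250,195:395],None,fx=4,fy=4,interpolation=cv2.INTER_CUBIC)
b=cv2.resize(s[160:225,290:390],(400,260)if 0 else (300,195),interpolation=cv2.INTER_CUBIC)
c=cv2.resize(s[250:315,180:280],(300,195),interpolation=cv2.INTER_CUBIC)
o=np.zeros((600,800,3),np.uint8);o[:400]=a;o[402:597,:300]=b;o[402:597,310:610]=c
cv2.imwrite('pics/c0.png',o)
c=cam('top')
for n,u,v,z in [('jar',330,183,174),('opener tip',211.5,188,8),('op handle end',214,241,24),('op junction',212.5,210,24),('spool',296,215,27),('can',379,213,175),('drv',440,242,12),('stereo',410,172,250),('small',252,235,10),('pink',287,180,89)]:
    print(n,onz(c,u,v,z).round())
for u,v in [(313,164),(362,166),(361,202),(309,202)]: print('hs',onz(c,u,v,85).round())
```

```text
jar [614.  74. 174.]
opener tip [621. 451.   8.]
op handle end [454. 426.  24.]
op junction [549. 438.  24.]
spool [539. 176.  27.]
can [535. -59. 175.]
drv [ 467. -268.   12.]
stereo [ 632. -126.  250.]
small [475. 313.  10.]
pink [637. 201.  89.]
hs [688. 125.  85.]
hs [684. -21.  85.]
hs [576. -19.  85.]
hs [573. 134.  85.]
```

View pics/c0.png

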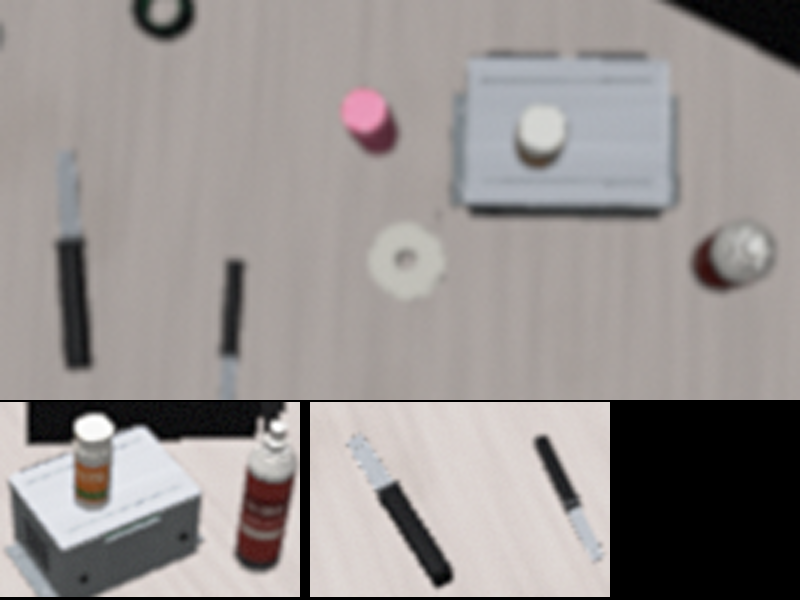

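The crop shows a white-lidded jar with an orange label standing on the cover, and a larger opener than the one at (252,235). The cover corners are at top (312,165), (362,165), (361,202) and (311,201). Next I move the wrist camera over the housing.

```bash
A='[0.92,-0.67,-0.165,0,0,0,85]'
python3 -m crank '[[[0.92,-0.67,-0.165,0,0,0,85],[0.92,-0.67,-0.165,0,0,0,85],[0.92,-0.67,-0.165,0,0,0,85],[0.92,-0.67,-0.165,0,0,0,85],[0.92,-0.67,-0.165,0,0,0,85],[0.92,-0.67,-0.165,0,0,0,85],[0.92,-0.67,-0.165,0,0,0,85],[0.92,-0.67,-0.165,0,0,0,85]]]'
python3 -m crank '[[[0.92,-0.67,-0.165,0,0,0,85],[0.92,-0.67,-0.165,0,0,0,85],[0.92,-0.67,-0.165,0,0,0,85],[0.92,-0.67,-0.165,0,0,0,85],[0.92,-0.67,-0.165,0,0,0,85],[0.92,-0.67,-0.165,0,0,0,85],[0.92,-0.67,-0.165,0,0,0,85],[0.92,-0.67,-0.165,0,0,0,85]]]'
python3 -m crank '[[[0.92,-0.67,-0.165,0,0,0,85],[0.92,-0.67,-0.165,0,0,0,85],[0.92,-0.67,-0.165,0,0,0,85],[0.92,-0.67,-0.165,0,0,0,85],[0.92,-0.67,-0.165,0,0,0,85],[0.92,-0.67,-0.165,0,0,0,85],[0.92,-0.67,-0.165,0,0,0,85],[0.92,-0.67,-0.165,0,0,0,85]]]'
python3 -m crank '[[[0,0,0,0,0,0.84,85],[0,0,0,0,0,0.84,85],[0,0,0,0,0,0.84,85],[0,0,0,0,0,0,85],[0,0,0,0,0,0,85],[0,0,0,0,0,0,85],[0,0,0,0,0,0,85],[0,0,0,0,0,0,85]]]'
python3 - <<'E'
from h import *
s=sense(); print(s['eef_pos'],s['ee_rot'],s['time_s'])
c=cam('wrist'); np.save('w1.npy',c[1]); im=capture('wrist'); cv2.imwrite('pics/w1.png',im)
E
```

```text
time_s: 0.9
eef_pos: [307.9, -302.5, 264.3]
ee_rot: [-0.0, 0.985, 0.175, -0.0]
force: [0.4, -0.5, 0.1]
grip_width: 0.994
grip_force: 0.0
time_s: 1.7
eef_pos: [434.4, -113.3, 297.2]
ee_rot: [-0.0, 0.985, 0.175, -0.0]
force: [0.5, -0.5, -0.3]
grip_width: 0.991
grip_force: 0.0
time_s: 2.5
eef_pos: [561.0, 75.9, 330.1]
ee_rot: [-0.0, 0.985, 0.175, -0.0]
force: [0.3, -1.3, -0.0]
grip_width: 0.995
grip_force: 0.0
time_s: 3.3
eef_pos: [560.6, 74.7, 330.3]
ee_rot: [0.0, 1.0, 0.0, -0.0]
force: [0.4, -0.1, 0.6]
grip_width: 0.997
grip_force: 0.0
[560.55955089  74.6745147  330.27980142] [ 2.22289934e-05  9.99999945e-01  3.31510268e-04 -9.57109406e-06] 3.3
```

View pics/w1.png

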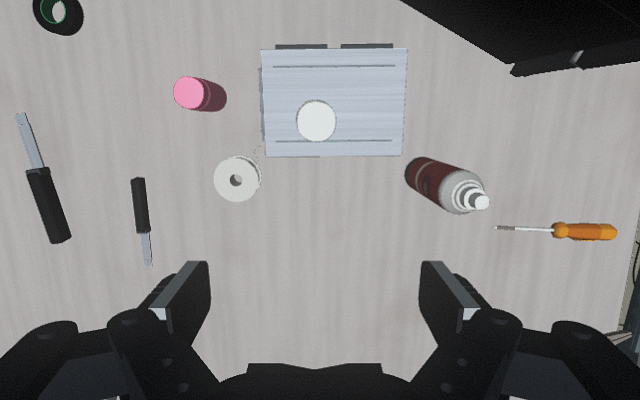

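The wrist view shows the cover with corners at about (262,49), (408,48), (403,156) and (265,157). The jar lid is at (316,121), the opener handle runs (37,170) to (60,242), and the blade tip is at (22,114). The spool is at (237,179) and the can at (450,185).

Run:
```python
from h import *
np.set_printoptions(precision=1,suppress=True)
w=cv2.imread('pics/w1.png'); t=cv2.imread('pics/top0.png')
cw=(camera_model('wrist'),np.load('w1.npy')); ct=cam('top'); cs=cam('scene')
def blobs(im,mask,box,n):
    x0,y0,x1,y1=box; m=np.zeros(im.shape[:2],np.uint8); m[y0:y1,x0:x1]=mask[y0:y1,x0:x1]*255
    cs_,_=cv2.findContours(m,cv2.RETR_EXTERNAL,cv2.CHAIN_APPROX_NONE); c=max(cs_,key=cv2.contourArea)
    r=cv2.minAreaRect(c); print(n,'area',cv2.contourArea(c),'rect',np.array(r[0]),np.array(r[1]),r[2]); return c,r
gw=w.astype(int); gt=t.astype(int)
# jar lid
print('colors lid',w[121,316],'cover',w[90,350],'table',w[200,330],'front',w[154,330], t[184,331],t[184,350],t[215,335])
lid_w,rw=blobs(w,(gw.min(2)>208),(285,90,350,150),'lidw')
lid_t,rt=blobs(t,(gt.min(2)>195),(320,172,342,194),'lidt')
print('lid',cross(ray(cw,*rw[0]),ray(ct,*rt[0])))
# opener handle
hw,rhw=blobs(w,(gw.max(2)<75),(10,150,90,260),'hw')
ht,rht=blobs(t,(gt.max(2)<90),(200,200,225,250),'ht')
print('handle centre',cross(ray(cw,*rhw[0]),ray(ct,*rht[0])))
for nm,c,r in(('w',cw,rhw),('t',ct,rht)):
    print(nm,[onz(c,*p,22)[:2] for p in cv2.boxPoints(r)])
# cover: blueish (b-r)
cov=((gw[:,:,0]-gw[:,:,2])>12)&(gw.max(2)>120)
c,r=blobs(w,cov,(250,40,420,170),'coverw')
ap=cv2.approxPolyDP(c,8,True)[:,0]; print(ap)
for p in ap: print(p,onz(cw,*p,85))
covt=((gt[:,:,0]-gt[:,:,2])>8)&(gt.max(2)>110)
c,r=blobs(t,covt,(300,155,375,212),'covert')
for p in cv2.boxPoints(r): print(p,onz(ct,*p,85))
for u,v,n in [(22,114,'tip'),(28,167,'junc')]: print(n,onz(cw,u,v,8))
print('spool',onz(cw,237,179,27),'can',onz(cw,482,202,175),onz(cw,425,172,10))
```

```text
colors lid [228 227 223] cover [207 196 187] table [175 176 179] front [203 191 182] [210 213 212] [185 177 173] [159 163 170]
lidw area 1106.0 rect [316. 121.] [38. 36.] 90.0
lidt area 68.0 rect [330.5 181.5] [9. 9.] 90.0
lid (array([618.1,  73.5, 174.9]), np.float64(2.112308630315217))
hw area 1640.0 rect [ 48.4 204.7] [79.3 23.4] 71.83403778076172
ht area 166.5 rect [213.1 225.5] [31.4  6.3] 85.60128784179688
handle centre (array([502.2, 435.6,  14.3]), np.float64(0.8639298763266693))
w [array([550.4, 451.6]), array([559.9, 420.4]), array([456.4, 407.1]), array([445.6, 440.1])]
t [array([549. , 449.8]), array([551. , 430.3]), array([454.4, 416.2]), array([452.4, 435.5])]
coverw area 15006.5 rect [332.9 102. ] [107.2 147.3] 89.40933990478516
[[406  49]
 [261  50]
 [266 155]
 [400 154]]
[406  49] [686.6 -17.3  85. ]
[261  50] [685.4 130.3  85. ]
[266 155] [578.7 128.9  85. ]
[400 154] [579.9 -18.   85. ]
covert area 1821.0 rect [336.  182.5] [37. 54.] 90.0
[309. 164.] [687.4 137.4  85. ]
[363. 164.] [690.5 -23.8  85. ]
[363. 201.] [579.1 -24.5  85. ]
[309. 201.] [575.7 134.2  85. ]
tip [621.5 451.1   8. ]
junc [553. 458.   8.]
spool [540.5 175.1  27. ] can [549.4 -70.8 175. ] [546.8 -71.   10. ]
```

```bash
python3 -m crank '[[[0.285,0.01,0.95,0,0,0,85],[0.285,0.01,0.95,0,0,0,85],[0.285,0.01,0.95,0,0,0,85],[0.285,0.01,0.95,0,0,0,85],[0.285,0.01,0.95,0,0,0,85],[0.285,0,0.95,0,0,0,85],[0.285,0,0.95,0,0,0,85],[0.285,0,0.95,0,0,0,85]]]' 35
python3 -m crank '[[[0,0,0.4,0,0,0,85],[0,0,0.4,0,0,0,85],[0,0,0,0,0,0,85],[0,0,0,0,0,0,30],[0,0,0,0,0,0,30],[0,0,0,0,0,0,30],[0,0,0,0,0,0,30],[0,0,0,0,0,0,30]]]' 35
```

```text
time_s: 4.15
eef_pos: [617.8, 73.5, 139.3]
ee_rot: [0.0, 1.0, 0.0, 0.0]
force: [-0.2, 0.1, -0.5]
grip_width: 0.991
grip_force: 0.0
time_s: 4.95
eef_pos: [617.9, 73.7, 121.1]
ee_rot: [-0.0, 1.0, 0.0, 0.001]
force: [-1.3, 2.2, 4.8]
grip_width: 0.4
grip_force: 34.9
```

```bash
python3 -m crank '[[[0,0,-0.5,0,0,0,30],[0,0,-0.8,0,0,0,30],[-0.3,0,-0.3,0,0,0,30],[-0.6,0,0,0,0,0,30],[-0.8,0,0,0,0,0,30],[-0.8,0,0,0,0,0,30],[-0.8,0,0,0,0,0,30],[-0.8,0.2,0,0,0,0,30]]]'
python3 -m crank '[[[-0.8,0.5,0,0,0,0,30],[-0.8,0.8,0,0,0,0,30],[-0.8,0.9,0,0,0,0,30],[-0.7,0.9,0,0,0,0,30],[-0.4,0.9,0,0,0,0,30],[0,0.9,0,0,0,0,30],[0,0.9,0,0,0,0,30],[0,0.6,0,0,0,0,30]]]'
python3 -m crank '[[[0,0.5,0.4,0,0,0,30],[0,0.2,0.8,0,0,0,30],[0,0,0.9,0,0,0,30],[0,0,0.8,0,0,0,30],[0,0,0.6,0,0,0,30],[0,0,0.5,0,0,0,30],[0,0,0.3,0,0,0,30],[0,0,0.15,0,0,0,30]]]'
python3 -m crank '[[[0,0,0.1,0,0,0,30],[0,0,0.1,0,0,0,30],[0,0,0.1,0,0,0,30],[0,0,0.1,0,0,0,30],[0,0,0.05,0,0,0,30],[0,0,0,0,0,0,30],[0,0,0,0,0,0,30],[0,0,0,0,0,0,30]]]'
```

```text
time_s: 5.75
eef_pos: [513.5, 68.7, 160.2]
ee_rot: [0.0, 1.0, 0.0, -0.0]
force: [0.3, -0.3, -0.7]
grip_width: 0.394
grip_force: 35.0
time_s: 6.55
eef_pos: [426.8, -92.6, 160.3]
ee_rot: [0.0, 1.0, -0.0, -0.0]
force: [0.5, -1.1, -0.6]
grip_width: 0.397
grip_force: 35.0
time_s: 7.35
eef_pos: [427.0, -108.7, 48.2]
ee_rot: [-0.0, 1.0, 0.0, -0.001]
force: [0.2, -0.7, -0.6]
grip_width: 0.401
grip_force: 35.0
time_s: 8.15
eef_pos: [427.6, -109.0, 37.9]
ee_rot: [0.0, 1.0, -0.0, 0.0]
force: [0.3, -0.3, -2.0]
grip_width: 0.396
grip_force: 35.0
```

```bash
python3 -m crank '[[[0,0,0.04,0,0,0,30],[0,0,0.03,0,0,0,30],[0,0,0,0,0,0,30],[0,0,0,0,0,0,30],[0,0,0,0,0,0,40],[0,0,0,0,0,0,50],[0,0,0,0,0,0,70],[0,0,0,0,0,0,85]]]'
python3 -m crank '[[[0,0,0,0,0,0,85],[0,0,0,0,0,0,85],[0,0,0,0,0,0,85],[0,0,-0.4,0,0,0,85],[0,0,-0.8,0,0,0,85],[0,0,-1,0,0,0,85],[0,0,-1,0,0,0,85],[0,0,-1,0,0,0,85]]]'
python3 -m crank '[[[0,-0.2,-1,0,0,0,85],[0,-0.6,-1,0,0,0,85],[0,-1,-1,0,0,0,85],[0,-1,-1,0,0,0,85],[0,-1,0,0,0,0,85],[0,-1,0,0,0,0,85],[0,-1,0,0,0,0,85],[0,-1,0,0,0,0,85]]]'
python3 -m crank '[[[0,-1,0,0,0,0,85],[0,-1,0,0,0,0,85],[0,-1,0,0,0,0,85],[0,-1,0,0,0,0,85],[0,-1,0,0,0,0,85],[0,-1,0,0,0,0,85],[0,-1,0,0,0,0,85],[0,-1,0,0,0,0,85]]]'
python3 -m crank '[[[0.2,-1,0,0,0,-0.5,85],[0.2,-1,0,0,0,-0.5,85],[0,-1,0,0,0,0,85],[0,-1,0,0,0,0,85],[0,-0.5,0,0,0,0,85],[0,0,0,0,0,0,85],[0,0,0,0,0,0,85],[0,0,0,0,0,0,85]]]'
python3 - <<'E'
from h import *
s=sense(); print(s['eef_pos'],s['ee_rot'],s['time_s'])
c=cam('wrist'); np.save('w2.npy',c[1]); im=capture('wrist'); cv2.imwrite('pics/w2.png',im); cv2.imwrite('pics/top1.png',capture('top'))
t=cv2.imread('pics/top1.png')
o=np.zeros((600,640,3),np.uint8);o[:400]=im;o[402:600]=t[150:348,:]
cv2.imwrite('pics/v2.png',o)
E
```

```text
time_s: 8.95
eef_pos: [427.6, -109.0, 36.0]
ee_rot: [0.0, 1.0, -0.0, -0.0]
force: [-0.3, 0.2, -0.7]
grip_width: 0.902
grip_force: 0.0
time_s: 9.75
eef_pos: [427.5, -108.9, 142.8]
ee_rot: [0.0, 1.0, -0.0, 0.0]
force: [0.5, -0.9, -0.3]
grip_width: 1.0
grip_force: 0.0
time_s: 10.55
eef_pos: [427.3, 62.0, 241.9]
ee_rot: [0.0, 1.0, -0.0, 0.0]
force: [0.8, -0.7, 0.8]
grip_width: 0.994
grip_force: 0.0
time_s: 11.35
eef_pos: [427.2, 262.0, 241.8]
ee_rot: [-0.0, 1.0, 0.0, 0.0]
force: [-0.1, -0.5, -0.3]
grip_width: 0.998
grip_force: 0.0
time_s: 12.15
eef_pos: [427.4, 372.3, 241.3]
ee_rot: [0.0, 0.998, 0.069, 0.0]
force: [-1.1, -0.4, -0.3]
grip_width: 0.996
grip_force: 0.0
[427.39613229 372.25603072 241.29833747] [7.81816077e-05 9.97601103e-01 6.92244740e-02 6.90987937e-05] 12.15
```

View pics/v2.png

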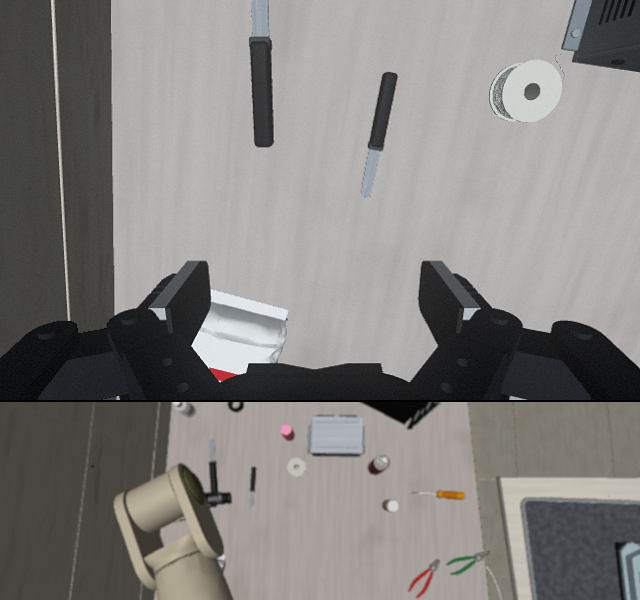

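The jar stands on the worktop at top (391,254). The opener handle is in the wrist view from the collar at (260,38) to its end at (263,146), nearly parallel to the tool x axis.

```bash
cat >> h.py <<'E'
def blob(im,mask,box):
    x0,y0,x1,y1=box; m=np.zeros(im.shape[:2],np.uint8); m[y0:y1,x0:x1]=mask[y0:y1,x0:x1]*255
    return max(cv2.findContours(m,cv2.RETR_EXTERNAL,cv2.CHAIN_APPROX_NONE)[0],key=cv2.contourArea)
E
python3 - <<'E'
from h import *
np.set_printoptions(precision=1,suppress=True)
w=cv2.imread('pics/w2.png').astype(int); c=(camera_model('wrist'),np.load('w2.npy'))
w1=cv2.imread('pics/w1.png').astype(int); c1=(camera_model('wrist'),np.load('w1.npy'))
k=blob(w,w.max(2)<75,(230,20,300,165)); r=cv2.minAreaRect(k)
k1=blob(w1,w1.max(2)<75,(10,150,90,260)); r1=cv2.minAreaRect(k1)
print(r,r1); print('3d',cross(ray(c,*r[0]),ray(c1,*r1[0])))
def ends(r):
    b=cv2.boxPoints(r); b=b[np.argsort(b[:,1])]; return b[:2].mean(0),b[2:].mean(0)
a,b=ends(r);a1,b1=ends(r1)
print('front',cross(ray(c,*a),ray(c1,*a1)),'rear',cross(ray(c,*b),ray(c1,*b1)))
F=onz(c,*a,18);B=onz(c,*b,18); print(F,B,np.degrees(np.arctan2(*(F-B)[[1,0]])),np.linalg.norm(F-B))
E
```

```text
((261.1939392089844, 92.10470581054688), (107.98721313476562, 21.059043884277344), 89.11859893798828) ((48.407432556152344, 204.7178497314453), (79.32330322265625, 23.397626876831055), 71.83403778076172)
3d (array([502.3, 437.6,  12.3]), np.float64(0.6592604490873746))
front (array([552.9, 444. ,  11.3]), np.float64(1.3570328548263897)) rear (array([448.3, 431.2,  12.5]), np.float64(1.9779315671003406))
[551.2 442.6  18. ] [449.8 430.8  18. ] 6.6431340616667365 102.0834068392881
```

```bash
python3 -m crank '[[[0.48,-0.27,0.8,0,0,0,85],[0.48,-0.27,0.8,0,0,0,85],[0.48,-0.27,0.8,0,0,0,85],[0.48,-0.27,0.8,0,0,0,85],[0.48,-0.27,0.8,0,0,0,85],[0.48,-0.27,0.8,0,0,0,85],[0.48,-0.27,0.8,0,0,0,85],[0.48,-0.27,0.8,0,0,0.14,85]]]' 110
python3 -m crank '[[[0,0,0.8,0,0,0,50],[0,0,0.8,0,0,0,50],[0,0,0.6,0,0,0,50],[0,0,0.4,0,0,0,50],[0,0,0.3,0,0,0,50],[0,0,0.2,0,0,0,50],[0,0,0,0,0,0,50],[0,0,0,0,0,0,50]]]' 110
```

```text
time_s: 13.05
eef_pos: [515.4, 439.7, 80.3]
ee_rot: [0.0, 0.998, 0.059, -0.0]
force: [0.1, -0.0, 0.3]
grip_width: 0.999
grip_force: 0.0
time_s: 13.85
eef_pos: [515.0, 440.2, 4.2]
ee_rot: [-0.0, 0.998, 0.06, 0.0]
force: [1.2, 0.5, -0.7]
grip_width: 0.585
grip_force: 0.0
```

Run:
```python
from h import *
s=sense(); print(s['eef_pos'],s['ee_rot'],s['time_s'])
c=cam('wrist'); np.save('w3.npy',c[1]); im=capture('wrist'); cv2.imwrite('pics/w3.png',im)
```

```text
[514.98188265 440.15548528   4.19037077] [-2.18352012e-04  9.98199501e-01  5.99792230e-02  4.47998922e-04] 13.85
```

View pics/w3.png

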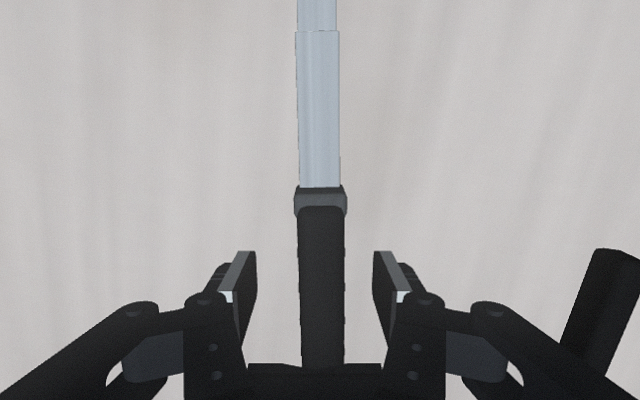

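The opener handle sits between the pads at about column 321, with the fingers' midpoint at 315. The blade runs straight ahead. Now close and carry.

```bash
python3 -m crank '[[[0,0,0,0,0,0,0],[0,0,0,0,0,0,0],[0,0,0,0,0,0,0],[0,0,0,0,0,0,0],[0,0,0,0,0,0,0],[0,0,0,0,0,0,0],[0,0,-0.2,0,0,0,0],[0,0,-0.4,0,0,0,0]]]' 110
python3 -m crank '[[[0,0,-0.8,0,0,0,0],[0,0,-0.8,0,0,0,0],[0,0,-0.8,0,0,0,0],[-0.4,0,-0.8,0,0,0,0],[-0.8,0,-0.4,0,0,0,0],[-0.8,0,0,0,0,0,0],[-0.8,0,0,0,0,0.43,0],[-0.8,0,0,0,0,0.43,0]]]'
python3 -m crank '[[[0,0.3,0,0,0,0,0],[0,0.6,0,0,0,0,0],[0,0.9,0,0,0,0,0],[0,0.9,0,0,0,0,0],[0,0.9,0,0,0,0,0],[0,0.9,0,0,0,0,0],[0,0.9,0,0,0,0,0],[0,0.9,0,0,0,0,0]]]'
python3 -m crank '[[[0,0.9,0,0,0,0,0],[0,0.9,0,0,0,0,0],[0,0.9,0,0,0,0,0],[0,0.9,0,0,0,0,0],[0,0.9,0,0,0,0,0],[0,0.9,0,0,0,0,0],[0,0.9,0,0,0,0,0],[0,0.9,0,0,0,0,0]]]'
python3 -m crank '[[[0,0.9,0,0,0,0,0],[0,0.5,0,0,0,0,0],[0,0.2,0,0,0,0,0],[0,0,0,0,0,0,0],[0,0,0,0,0,0,0],[0,0,0,0,0,0,0],[0,0,0,0,0,0,0],[0,0,0,0,0,0,0]]]'
python3 - <<'E'
from h import *
s=sense(); print(s['eef_pos'],s['ee_rot'],s['time_s'],s['wrist_torque'])
c=cam('wrist'); np.save('w4.npy',c[1]); im=capture('wrist'); cv2.imwrite('pics/w4.png',im); 
for n in('scene','top'): cv2.imwrite(f'pics/{n}4.png',capture(n))
s=cv2.imread('pics/scene4.png'); o=np.zeros((600,640,3),np.uint8); o[:400]=im; o[402:598,:588]=cv2.resize(s[165:263,250:397+147],None,fx=2,fy=2)[:196,:588]
cv2.imwrite('pics/v4.png',o)
E
```

```text
time_s: 14.7
eef_pos: [514.0, 439.6, 17.9]
ee_rot: [0.001, 0.998, 0.06, -0.001]
force: [-0.3, -0.5, -1.8]
grip_width: 0.184
grip_force: 107.7
time_s: 15.5
eef_pos: [424.4, 430.2, 109.1]
ee_rot: [-0.0, 1.0, -0.001, 0.0]
force: [-0.1, -0.2, -0.2]
grip_width: 0.183
grip_force: 107.7
time_s: 16.3
eef_pos: [425.9, 271.6, 109.0]
ee_rot: [-0.0, 1.0, 0.0, 0.0]
force: [0.5, 0.3, -0.8]
grip_width: 0.183
grip_force: 107.7
time_s: 17.1
eef_pos: [425.7, 91.5, 109.0]
ee_rot: [0.0, 1.0, 0.0, 0.0]
force: [-0.1, -0.5, -1.2]
grip_width: 0.19
grip_force: 107.7
time_s: 17.9
eef_pos: [425.2, 53.3, 108.5]
ee_rot: [-0.0, 1.0, 0.0, -0.0]
force: [0.3, 0.1, -1.0]
grip_width: 0.183
grip_force: 107.7
[425.1618085   53.25908244 108.5172338 ] [-2.20919038e-05  9.99999954e-01  3.00098166e-04 -4.07063600e-05] 17.9 [ 0.05845036 -0.01719361 -0.02456322]
```

View pics/v4.png

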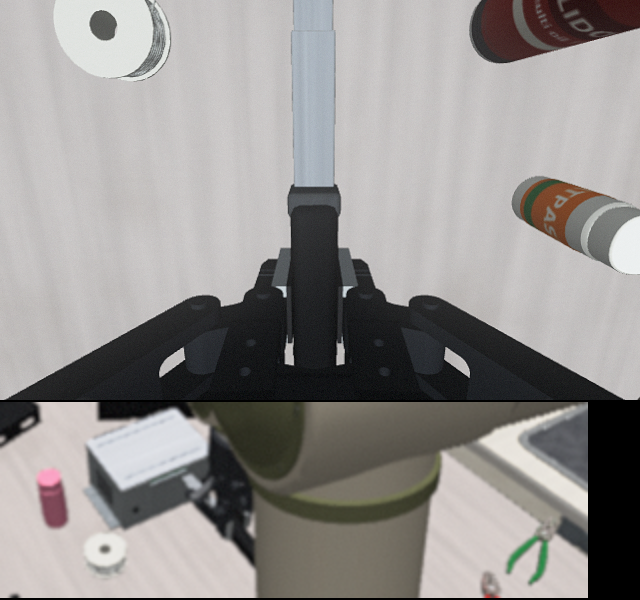

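The opener is held straight, with the blade's step at wrist (313,31) and the collar at (314,187). The housing's notch faces the tip in the scene view. I work out the tip and notch positions, cross-checked across views.

Run:
```python
from h import *
np.set_printoptions(precision=1,suppress=True)
c4=(camera_model('wrist'),np.load('w4.npy')); c1=(camera_model('wrist'),np.load('w1.npy')); cs=cam('scene'); ct=cam('top')
P=onz(c4,313.5,31,108.5+5.5); print('step',P,'collar',onz(c4,314,187,108.5+16))
tip=P+[15,0,-1.5]; print('tip pred',tip,'scene px',proj(cs,tip),'top px',proj(ct,tip))
print('corner FL',cross(ray(c1,265,156),ray(cs,311.7,208.7)),'FR',cross(ray(c1,402,155),ray(cs,357.3,190)))
for x,n in((577,'notch mid'),): 
    o,d=ray(cs,334,202); print(n,o+d*(x-o[0])/d[0])
print('pred notch px',proj(cs,[577,56,75.5]),proj(cs,[577,86,75.5]),proj(cs,[577,26,75.5]),'tip px top',proj(ct,[577,56,75.5]))
# front edge line in w1: cover-front boundary by b-r threshold
w=cv2.imread('pics/w1.png').astype(int); m=((w[:,:,0]-w[:,:,2])>12)
for u in(275,300,330,360,390):
    v=np.where(m[140:170,u])[0].max()+140; v2=np.where(m[40:70,u])[0].min()+40
    print(u,v,onz(c1,u,v+.5,85),v2,onz(c1,u,v2-.5,85))
for v in(60,80,100,140):
    us=np.where(m[v,250:420])[0]+250; print(v,us.min(),us.max(),onz(c1,us.min(),v,85)[1],onz(c1,us.max()+1,v,85)[1])
s=cv2.imread('pics/scene4.png'); t=cv2.imread('pics/top4.png')
o=np.zeros((400,800,3),np.uint8); o[:,:400]=cv2.resize(s[175:225,320:370],(400,400),interpolation=cv2.INTER_CUBIC); o[:,400:]=cv2.resize(t[180:230,310:360],(400,400),interpolation=cv2.INTER_CUBIC)
cv2.imwrite('pics/v5.png',o)
```

```text
step [519.5  55.  114. ] collar [465.   54.7 124.5]
tip pred [534.5  55.  112.5] scene px (np.float64(342.58691991274515), np.float64(201.37451472228145)) top px (np.float64(335.8846650184528), np.float64(214.5795135988132))
corner FL (array([576.4, 128.3,  83.8]), np.float64(4.238638271309377)) FR (array([578.4, -21.1,  81.7]), np.float64(0.03423507841956791))
notch mid [577.   55.8  72.8]
pred notch px (np.float64(333.9426708386841), np.float64(201.3555643865373)) (np.float64(324.5069559935755), np.float64(205.15730998951787)) (np.float64(343.20847488750906), np.float64(197.62238842849214)) tip px top (np.float64(335.4960831334093), np.float64(201.55147864450768))
275 156 [577.  119.1  85. ] 50 [685.9 116.   85. ]
300 155 [578.1  91.6  85. ] 50 [685.9  90.6  85. ]
330 155 [578.2  58.7  85. ] 49 [686.8  60.1  85. ]
360 155 [578.2  25.8  85. ] 49 [686.9  29.6  85. ]
390 154 [579.4  -7.1  85. ] 49 [687.  -1.  85.]
60 262 406 129.61120072113854 -19.014208322597753
80 260 404 132.41367994512694 -18.273458422137494
100 261 403 132.13658367447755 -18.573287806884977
140 262 401 132.6539851498928 -19.217716063272775
```

View pics/v5.png

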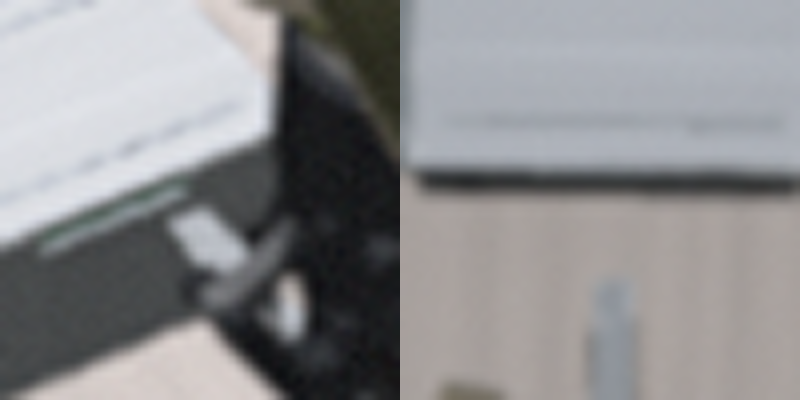

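The tip appears at scene (342.5,202.5) against a predicted (342.6,201.4). The notch slit is centred at scene (334.4,202.1) against (333.9,201.4), so both carry the same small offset and agree relative to each other. Next I lower the tip 37 mm and insert it.

```bash
python3 -m crank '[[[0,0,0.3,0,0,0,0],[0,0,0.5,0,0,0,0],[0,0,0.4,0,0,0,0],[0,0,0.28,0,0,0,0],[0.3,0,0,0,0,0,0],[0.4,0,0,0,0,0,0],[0.4,0,0,0,0,0,0],[0.2,0,0,0,0,0,0]]]'
python3 -m crank '[[[0.1,0,0,0,0,0,0],[0.15,0,0,0,0,0,0],[0.15,0,0,0,0,0,0],[0.15,0,0,0,0,0,0],[0.15,0,0,0,0,0,0],[0.15,0,0,0,0,0,0],[0,0,0,0,0,0,0],[0,0,0,0,0,0,0]]]'
```

```text
time_s: 18.85
eef_pos: [459.3, 52.8, 71.9]
ee_rot: [0.0, 1.0, -0.0, 0.001]
force: [0.2, 0.6, -0.8]
grip_width: 0.185
grip_force: 107.6
time_s: 19.65
eef_pos: [478.9, 52.9, 71.5]
ee_rot: [-0.0, 1.0, -0.0, -0.0]
force: [0.1, -0.2, -1.2]
grip_width: 0.184
grip_force: 107.6
```

```bash
python3 -m crank '[[[0.12,0,0,0,0,0,0],[0.1,0,0,0,0,0,0],[0,0,-0.07,0,0,0,0],[0,0,-0.07,0,0,0,0],[0.02,0,-0.25,0,0,0,0],[0.04,0,-0.41,0,0,0,0],[0.08,0,-0.32,0,0,0,0],[0.09,0,-0.32,0,0,0,0]]]' 120
python3 - <<'E'
from h import *
s=sense(); print(s['wrist_torque'],s['force'])
cv2.imwrite('pics/scene6.png',capture('scene')); cv2.imwrite('pics/top6.png',capture('top')); w=capture('wrist')
s=cv2.imread('pics/scene6.png')
o=np.zeros((600,800,3),np.uint8); o[:400,:640]=w; o[400:,:300]=cv2.resize(s[160:226,280:380],(300,200),interpolation=cv2.INTER_CUBIC)
t=cv2.imread('pics/top6.png'); o[400:,310:610]=cv2.resize(t[155:221,290:390],(300,200),interpolation=cv2.INTER_CUBIC)
cv2.imwrite('pics/v6.png',o)
E
```

```text
time_s: 20.45
eef_pos: [489.7, 53.0, 108.1]
ee_rot: [-0.0, 1.0, 0.0, -0.001]
force: [-2.5, 0.2, -4.5]
grip_width: 0.182
grip_force: 119.4
[ 0.05449143  0.72594847 -0.02601312] [-2.50247385  0.19299442 -4.45476718]
```

View pics/v6.png

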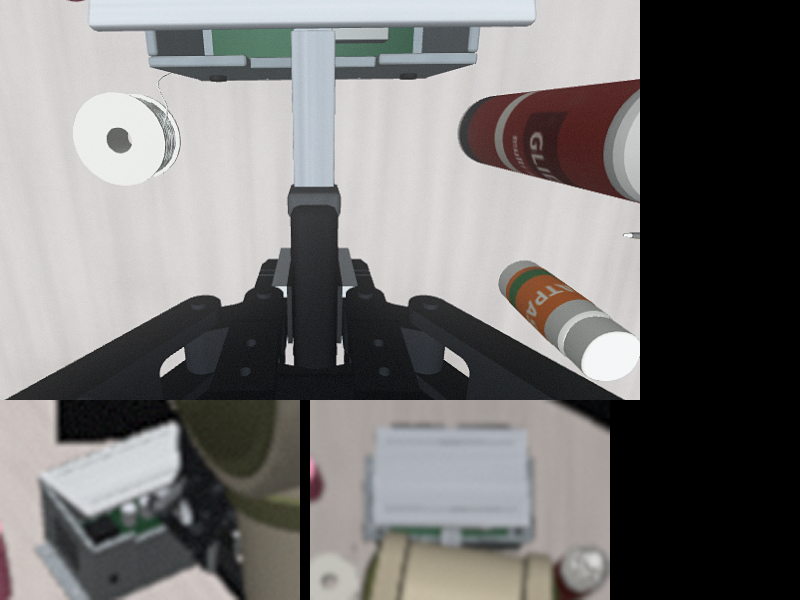

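The cover is lifted by about 20° on the blade, its front edge at wrist row 27. I keep following the arc.

```bash
python3 -m crank '[[[0.13,0,-0.3,0,0,0,0],[0.15,0,-0.3,0,0,0,0],[0.18,0,-0.28,0,0,0,0],[0.2,0,-0.26,0,0,0,0],[0.22,0,-0.25,0,0,0,0],[0.25,0,-0.22,0,0,0,0],[0.26,0,-0.2,0,0,0,0],[0.28,0,-0.18,0,0,0,0]]]'
python3 -m crank '[[[0.29,0,-0.15,0,0,0,0],[0.31,0,-0.13,0,0,0,0],[0.32,0,-0.1,0,0,0,0],[0.32,0,-0.07,0,0,0,0],[0.32,0,-0.04,0,0,0,0],[0.32,0,-0.02,0,0,0,0],[0.2,0,0,0,0,0,0],[0,0,0,0,0,0,0]]]'
python3 - <<'E'
from h import *
cv2.imwrite('pics/scene7.png',capture('scene')); w=capture('wrist')
s=cv2.imread('pics/scene7.png')
o=np.zeros((400,800,3),np.uint8); o[:320,:512]=cv2.resize(w,(512,320)); o[:264,512:]=cv2.resize(s[150:242,280:380],(288,264),interpolation=cv2.INTER_CUBIC)
cv2.imwrite('pics/v7.png',o)
E
```

```text
time_s: 21.4
eef_pos: [532.6, 53.0, 157.8]
ee_rot: [-0.0, 1.0, 0.0, 0.0]
force: [-3.5, 2.3, -2.3]
grip_width: 0.179
grip_force: 119.8
time_s: 22.2
eef_pos: [584.9, 52.6, 170.0]
ee_rot: [0.0, 1.0, -0.0, 0.001]
force: [0.3, 0.5, -0.6]
grip_width: 0.178
grip_force: 120.0
```

View pics/v7.png

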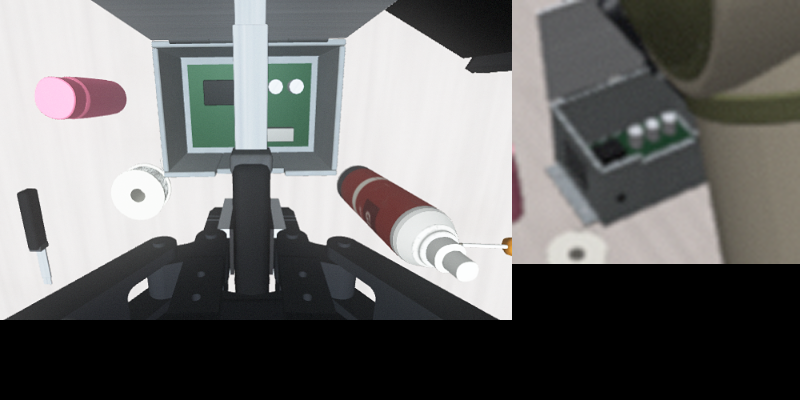

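The cover stands just past upright and the tip is beyond the hinge line. Now I retreat and lay the opener down in front.

```bash
python3 -m crank '[[[-0.4,0,0,0,0,0,0],[-0.8,0,0,0,0,0,0],[-1,0,0,0,0,0,0],[-1,0,0,0,0,0,0],[-1,0,0,0,0,0,0],[-1,0,0,0,0,0,0],[-1,0,0,0,0,0,0],[-0.6,0,0,0,0,0,0]]]'
python3 -m crank '[[[0,0,0.5,0,0,0,0],[0,0,1,0,0,0,0],[0,0,1,0,0,0,0],[0,0,1,0,0,0,0],[0,0,1,0,0,0,0],[0,0,0.8,0,0,0,0],[0,0,0.5,0,0,0,0],[0,0,0.3,0,0,0,0]]]'
python3 -m crank '[[[0,0,0.1,0,0,0,0],[0,0,0.1,0,0,0,0],[0,0,0.1,0,0,0,0],[0,0,0.1,0,0,0,0],[0,0,0.08,0,0,0,0],[0,0,0,0,0,0,0],[0,0,0,0,0,0,0],[0,0,0,0,0,0,0]]]'
```

```text
time_s: 23.1
eef_pos: [412.7, 52.8, 170.4]
ee_rot: [0.0, 1.0, -0.0, 0.001]
force: [-0.4, -0.4, -1.2]
grip_width: 0.179
grip_force: 120.0
time_s: 23.9
eef_pos: [414.1, 52.8, 17.1]
ee_rot: [0.0, 1.0, -0.0, 0.0]
force: [-0.2, -0.2, -1.8]
grip_width: 0.177
grip_force: 119.9
time_s: 24.7
eef_pos: [414.0, 52.9, 5.6]
ee_rot: [0.0, 1.0, -0.0, 0.0]
force: [1.1, -0.9, -1.5]
grip_width: 0.18
grip_force: 119.9
```

```bash
python3 -m crank '[[[0,0,0.04,0,0,0,0],[0,0,0.03,0,0,0,0],[0,0,0,0,0,0,0],[0,0,0,0,0,0,25],[0,0,0,0,0,0,35],[0,0,0,0,0,0,50],[0,0,0,0,0,0,50],[0,0,0,0,0,0,50]]]'
python3 -m crank '[[[0,0,-0.2,0,0,0,50],[0,0,-0.5,0,0,0,50],[0,0,-0.8,0,0,0,50],[0,0,-1,0,0,0,50],[0,0,-1,0,0,0,50],[0,0,-1,0,0,0,50],[0,0,-1,0,0,0,50],[0,0,-1,0,0,0,50]]]'
python3 -m crank '[[[0,0,-1,0,0,0,50],[0,0,-1,0,0,0,50],[0,0,-0.5,0,0,0,50],[0,0,0,0,0,0,50],[0,0,0,0,0,0,50],[0,0,0,0,0,0,50],[0,0,0,0,0,0,50],[0,0,0,0,0,0,50]]]'
python3 - <<'E'
from h import *
s=capture('scene'); w=capture('wrist')
o=np.zeros((400,800,3),np.uint8); o[:320,:512]=cv2.resize(w,(512,320)); o[:264,512:]=cv2.resize(s[150:242,280:380],(288,264),interpolation=cv2.INTER_CUBIC)
cv2.imwrite('pics/v8.png',o); print(sense()['force'],sense()['time_s'])
E
```

```text
time_s: 25.5
eef_pos: [413.9, 52.9, 3.8]
ee_rot: [-0.0, 1.0, -0.0, -0.0]
force: [-0.3, -1.3, 0.8]
grip_width: 0.584
grip_force: 0.0
time_s: 26.3
eef_pos: [413.7, 53.0, 167.7]
ee_rot: [0.0, 1.0, -0.0, 0.0]
force: [0.5, 0.0, 0.2]
grip_width: 0.584
grip_force: 0.0
time_s: 27.1
eef_pos: [413.8, 52.9, 228.3]
ee_rot: [-0.0, 1.0, -0.0, -0.001]
force: [0.1, 0.6, 0.4]
grip_width: 0.586
grip_force: 0.0
[ 0.53864782 -0.42716827 -0.83424439] 27.2
```

View pics/v8.png

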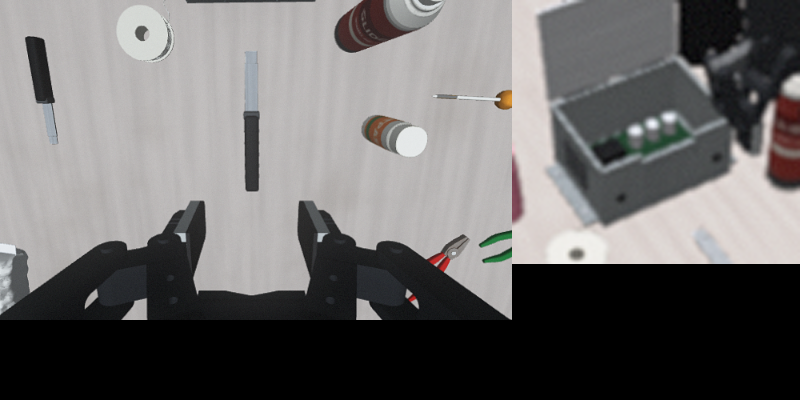

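The opener lies flat at wrist-crop (250,120), the jar stands at (395,135), the cover is upright, and the can and spool are in place.

```bash
python3 -c "
from rig import *
print(finish_job())"
```

```text
the job is handed in; nothing more can be done
None
```

I handed the job in at about 27 s: in the last pictures the jar stands upright on the worktop, the cover stands just past upright (prised and swung with the opener), the opener lies flat in front of the housing, and the spray can, spool and screwdriver look undisturbed; no verdict came back.

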